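# Run the tipping prep tray along its rail and empty it into the blue bowl

### The arm

A 6-joint arm with a two-finger parallel gripper is mounted at the origin on the work surface. World frame = base frame: x ahead of the robot, y to its left, z up, the work surface at z = 0. Lengths are in m, angles in rad, forces in N, time in s.
With the tool pointing down it reaches from about 0.425 to 0.95 m from the base axis. Payload 3.5 kg.
Tool frame: the origin (TCP) lies midway between the tips of the shut fingers; the grasp point (between the pads) lies 19 mm behind it; z points along the fingers, y is the line along which they close (so a half turn about z gives the same grasp; the last joint's range is limited). The gripper opens to 85 mm and grips with 20 to 120 N. Pads are 22 mm wide; open, the fingers measure 114 mm over their backs; the gripper's body (76 mm by 85 mm) begins 54 mm behind the grasp point. The pads swing forward as they close: fully open they stand 13 mm farther back than shut.
Start: joints at [-1.461, 0.286, 1.577, -0, 1.279, -0.15], TCP at [0.173, -0.652, 0.231] pointing down, gripper open.
Joint ranges: [-2.77, 2.77], [-0.9, 2.22], [0.21, 2.48], [-1.53, 4.67], [0.24, 2.81], [-2.84, 2.84]. Speed limits (rad/s): [2.79, 2.79, 3.14, 3.14, 3.14, 3.14].

### API

Orientations are given as a unit quaternion [x, y, z, w].
In Python, from plant import ctrl gives the robot as it stands.
- The arm moves only by the tool move_arm, never from a script. Its argument "plan" is a list of rows, each an object of numbers: "x", "y", "z": the shift along the tool's x, y, z in m; "yaw": the turn about the tool's z in rad; "fingers": the closure, from 0 (fully open) to 1 (shut). In form: [{"x": .., "y": .., "z": .., "yaw": .., "fingers": ..}, ...]. A call has 1 to 5 rows; each row is the pose to reach, as a shift and turn from the pose commanded when the call began, along the tool's axes at that moment; what a row does not reach only later rows make up. A row lasts 1/10 s, in which the tool goes at most 50 mm and 8.59 degrees, less where a joint would pass 70% of its speed; a pose out of reach is approached as far as the arm can. A call with a gripper value outside its range is refused whole. The fingers move at their own pace and stop on an object; "force" is the grip in N (left out, the last holds). Time passes only in rows, so rows that repeat a pose let the fingers close. It gives the time, the measured TCP pose, the force, the opening and the grip force at its end, in the units of the state.
- ctrl.get_state(): the state, without advancing time (a new reading comes with each control period).
- ctrl.read_camera(name): name is "scene" or "top" or "wrist"; returns the picture (384x512x3 uint8, red, green, blue); there is no depth.
- ctrl.camera_model(name): a dict with "intrinsics" (3x3 intrinsics, pixels), "cam_to_world" (4x4, takes a point from camera to world coordinates); the wrist camera has in their place "tool_from_camera" (4x4, takes a point from camera to tool coordinates, whose origin is the TCP and whose axes are the flange's). Camera axes: x right, y up, looking along -z (the intrinsics and any distortion apply to the point x, -y, -z); pixel columns grow to the right and rows downward; lengths in m; the calibration is good to about 2 mm. A picture is of the moment at which its call begins: read the wrist's pose just before it. camera_model takes no time and is no camera call.
- ctrl.sign_off(): hands the job in; it is judged then, once.
The state is a dict: "time": time; "qpos": joint angles; "dq": joint speeds; "joint_efforts": joint torques, N m; "eef_pos": TCP position; "tcp_rot": TCP orientation; "contact_force": force on the tool from outside, world axes, zero at the start; "wrist_torque": the same for the moment, N m; "opening": opening from 0.0 (shut) to 1.0 (fully open); "finger_force": force on a finger pad.
Only numpy, scipy, OpenCV 4.12 (cv2) and the standard library are available. Lean on these libraries where they do the work, as an engineer would, in place of code of your own. Each camera call takes 0.05 s, during which the arm holds its last target. There are 200 camera calls.

### The job

With the amber jar moved out of the tray's way and stood upright on a free spot of the worktop, loosen the red clamp knob, slide the tray along its rail until its open lip is over the blue bowl, and screw the clamp fully tight again. Then tip the tray up by its black handle until all four shortbread pieces have slid into the blue bowl, and lower it gently until it lies flat again. Do not force the carriage while it is clamped, do not let the tray or its carriage bump the jar, and leave both bowls and all other things where they stand.

Things in the scene. Friction and masses are not known exactly. Their poses are not given: they have to be found in the camera images.
- station: Fixed aluminium rail, 680 long (along its y axis), 34 wide, top 42 above the worktop; origin on the worktop under its middle, its x points away from the robot to the bowls. It carries the black carriage, the red clamp knob and the steel tray. It stands at a different place and yaw (up to 0.2 rad) each time.
- carriage (a joint): Carriage position along the rail (m) = y of the tray's centreline in the station's frame; -0.22 to 0.22, starts at 0. Block 62 (x) by 226 (y, -74 to +152 of the centreline), top at height 65. The tray and its bracket arms sweep the jar's lane: 148 wide, out to x +150, heights 60 to 144. Clamped, friction holds it; loose, it slides with about 1 N and can be moved by the knob.
- clamp (a joint): Clamp knob: 0 = fully loose, 1.4 rad = fully tight (the stops). Clockwise seen from above tightens and raises the value. It bites from about 1.0 on; it counts as loose under 0.35 and tight over 1.15. Starts tight.
- clamp_grip (a point): Grip point of the red knob, on its upright axis, at height 126, at x 0, y +130 of the tray's centreline in the station's frame. The grip is a bar 44 long (this point's x) and 14 thick (its y), heights 103 to 133, on a disc of radius 22. The point turns with the knob: the bar points 0.7 rad left of the station's x when loose, 0.7 rad right of it when tight.
- tray (a joint): Tilt of the tray: 0 = flat, up to 1.25 rad as its handle is lifted; it falls back by its own weight (350 g). Hinge parallel to the rail, at x +130 in the station's frame, height 118. The pieces slide off between about 0.6 and 1.1 rad.
- tray_handle (a point): Middle of the tray's round black handle bar: 12 thick, 100 long, parallel to the rail, on the robot's side of the tray, height 132 when flat, at x -67 in the station's frame: 197 from the hinge in x, 14 above it. 34 clear between the bar and the tray's rear wall; the bar's two stalks are 46 either side of its middle.
- tray_lip (a point): Middle of the tray's open lip, where the pieces leave, x +150 in the station's frame, 122 above the worktop when flat. Tray: steel, inside 153 to 175 long, 108 wide, side and rear walls 26 high.
- bowl_blue: Loose blue ceramic bowl, rim radius 85, 65 high; origin at the centre of its underside. It stands beyond the rail, left or right, its centre about 205 from the rail's axis. The tray is to be emptied into it.
- bowl_white: Same bowl in white, on the other side; not to be used or moved.
- jar: Closed amber glass jar with a wooden lid, radius 25, 150 high, 250 g; origin at the centre of its underside. It stands in the tray's path, between the rail and the blue bowl.
- mill: Dark wooden pepper mill, radius 27, 155 high, between the two bowls; leave it.
- mug: Cream mug, radius 40, 90 high; leave it.
- soap_a: Clear soap bottle, radius 32, 150 high; leave it.
- soap_b: Second such bottle; leave it.
- oil: Green oil bottle, radius 30, 210 high; leave it.
- sponge: Yellow sponge block, 100 x 65 x 30; leave it.
- piece0: Loose shortbread piece, 36 x 26 x 16 block, 20 g, lying in the tray; origin at the centre of its underside.
- piece1: Loose shortbread piece, disc of radius 17, 16 thick, 20 g, lying in the tray; origin at the centre of its underside.
- piece2: Loose shortbread piece, 36 x 26 x 16 block, 20 g, lying in the tray; origin at the centre of its underside.
- piece3: Loose shortbread piece, disc of radius 17, 16 thick, 20 g, lying in the tray; origin at the centre of its underside.
Things that resemble listed ones, but are neither listed nor needed, are in the scene too. Of the things shaped like the bowl_blue, the blue one is meant.

How it is judged:
On the way, in this order (a step that is already met when the one before it is completed fails the run):
1. the clamp is loosened (value of joint clamp below 0.35 rad), for 0.1 s.
2. the tray, still flat and loaded, is clamped tight with its lip over the blue bowl (horizontal distance between tray_lip and bowl_blue below 0.085 m and value of joint clamp above 1.15 rad and value of joint tray below 0.15 rad and x of each of piece0, piece1, piece2, piece3 in the frame of station below 0.16 m and height (world z) of each of piece0, piece1, piece2, piece3 above 0.11 m), for 0.2 s.
3. the tray is tipped (value of joint tray above 0.5 rad), for 0.1 s.
At the end, for the whole second after the job is handed in: All four pieces at rest in the blue bowl (within 85 mm of its centre, below 65 mm), the tray flat again (under 0.06 rad), its lip within 85 mm of the blue bowl's centre, the clamp tight (over 1.15 rad), and the jar upright on the worktop (within 0.15 rad) (horizontal distance between each of tray_lip, piece0, piece1, piece2, piece3 and bowl_blue below 0.085 m and value of joint clamp above 1.15 rad and value of joint tray below 0.06 rad and angle between jar's own z axis and vertical below 0.15 rad and height (world z) of jar below 0.01 m and linear speed of jar below 0.02 m/s and height (world z) of each of piece0, piece1, piece2, piece3 below 0.065 m and linear speed of each of piece0, piece1, piece2, piece3 below 0.03 m/s); the robot touches nothing.
It fails at once if the tray or carriage bumps the jar (over 3 N) (contact force between carriage and jar above 3 N).
It fails at once if the jar is knocked over (angle between jar's own z axis and vertical above 0.7 rad).
It fails at once if the carriage is forced along while clamped (value of joint clamp above 1.15 rad and (velocity of joint carriage above 0.06 m/s or velocity of joint carriage below -0.06 m/s)).
It fails at once if the tray is dropped (falls faster than 3 rad/s) (velocity of joint tray below -3 rad/s).
It fails at once if a bowl or bystander is moved by more than 30 mm or tipped (distance of any of bowl_white, mill, mug, soap_a, soap_b, oil, sponge, bowl_blue from where it was at the start of the episode above 0.03 m or angle between any of bowl_white, mill, mug, soap_a, soap_b, oil, sponge, bowl_blue's own z axis and vertical above 0.4 rad).
It also fails if it takes over 72 s, if anything falls off the work surface, if the arm or the gripper's body presses on something with over 40 N, if the wrist force passes 120 N, or if a joint passes its speed limit or range.

## Working session

There is one attempt and no reset: what is moved stays moved. The work goes in short steps, Python scripts to look and compute and a tool call to move; the robot and the scene stay as the last step left them, time stands still between calls to the robot, and variables do not carry over. Pictures are saved under pics/ and viewed, at most 12 in all, crops included, and the job is handed in when it is done.

Besides the shell and the picture viewer there is one more tool, called after ">>>" as a command line: name --argument value ..., lists and objects as JSON in quotes. move_arm: Moves the arm, as the interface text tells. Its arguments: {"type":"object","properties":{"plan":{"type":"array"},"force":{"type":"number"}},"required":["plan"]}

```bash
mkdir -p pics; ls; python3 - <<'E'
from plant import ctrl
import cv2
for n in("scene","top"):
    im=ctrl.read_camera(n); cv2.imwrite(f"pics/{n}0.png",cv2.resize(im[:,:,::-1],(800,600),interpolation=cv2.INTER_CUBIC))
    print(n,ctrl.camera_model(n))
print(ctrl.camera_model("wrist")); print(ctrl.get_state())
E
```

```text
pics
scene {'intrinsics': array([[497.84533922,   0.        , 257.94323954],
       [  0.        , 497.84533922, 189.18603778],
       [  0.        ,   0.        ,   1.        ]]), 'cam_to_world': array([[ 0.73471404, -0.4101721 ,  0.54032779,  1.36843652],
       [ 0.67836726,  0.44848494, -0.58196144, -0.93571389],
       [-0.00362453,  0.79411592,  0.60775551,  1.04846166],
       [ 0.        ,  0.        ,  0.        ,  1.        ]])}
top {'intrinsics': array([[369.41414963,   0.        , 253.69103458],
       [  0.        , 369.41414963, 187.57646633],
       [  0.        ,   0.        ,   1.        ]]), 'cam_to_world': array([[ 1.37514924e-02,  9.95935961e-01, -8.90081898e-02,
         4.43405909e-01],
       [-9.99905441e-01,  1.37035688e-02, -1.14950242e-03,
        -5.06517342e-02],
       [ 7.48990545e-05,  8.90155807e-02,  9.96030231e-01,
         1.25920649e+00],
       [ 0.00000000e+00,  0.00000000e+00,  0.00000000e+00,
         1.00000000e+00]])}
{'intrinsics': array([[332.36359893,   0.        , 260.38194778],
       [  0.        , 332.36359893, 186.78709251],
       [
[... 408 characters left out ...]
'time': 0.1, 'qpos': array([-1.46095978e+00,  2.87116714e-01,  1.57800700e+00,  4.69005729e-06,
        1.27858847e+00, -1.50040284e-01]), 'dq': array([-0.00137754, -0.00033822, -0.00382666, -0.00095874, -0.00090346,
       -0.00062907]), 'joint_efforts': array([ 1.44919231e-03, -4.07293189e+01, -2.93698722e+01, -8.90273463e-05,
        3.40022314e-03,  1.86582406e-05]), 'eef_pos': array([ 0.17338811, -0.65175037,  0.23007184]), 'tcp_rot': array([ 9.91569406e-01,  1.29572333e-01,  2.35462889e-05, -1.05950651e-03]), 'contact_force': array([-0.111519  ,  0.64239837, -0.91294199]), 'wrist_torque': array([ 0.00149573,  0.0077162 , -0.00545466]), 'finger_force': 0.0, 'opening': 1.001134621973761}
```

View pics/top0.png

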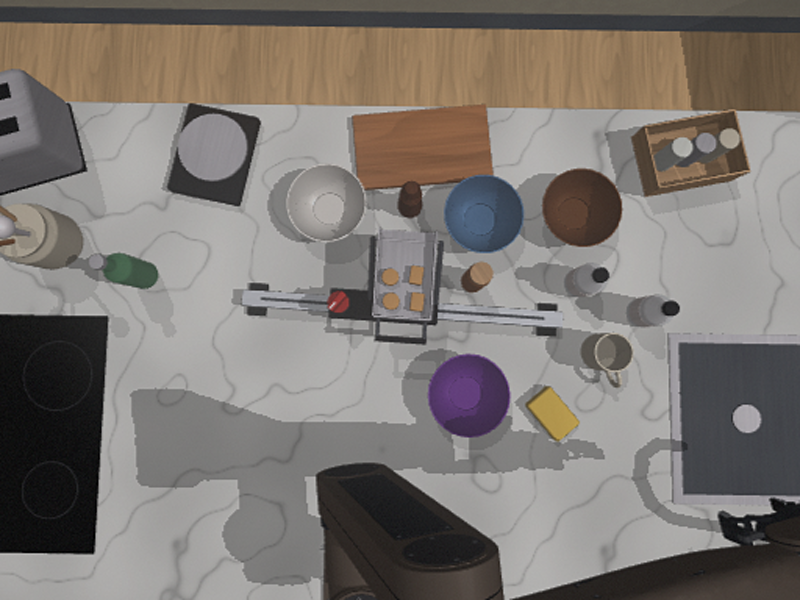

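View pics/scene0.png

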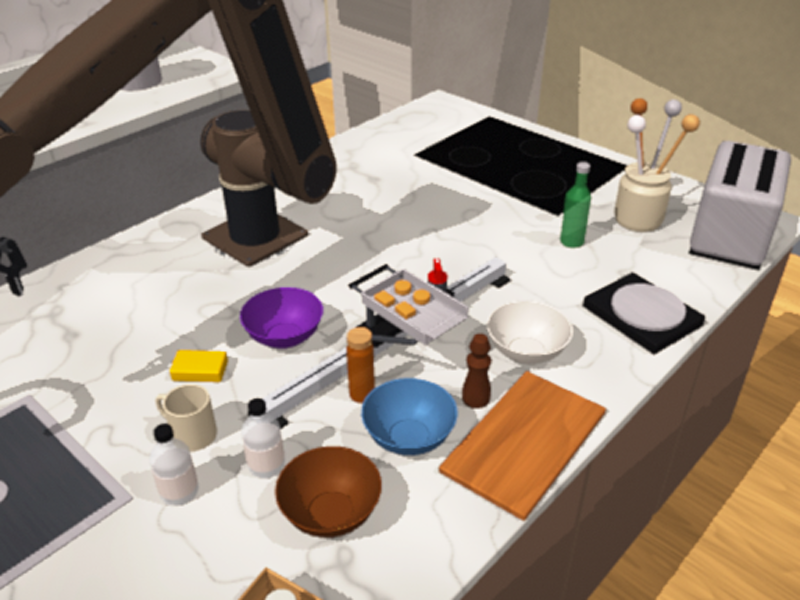

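The pictures show the rail running about (243,297)–(562,318) in the top view, the red knob at (338,301) and the handle bar at (376–426, 341). The blue bowl's rim is centred at about (484,213) and the jar lid at about (481,273).

```bash
cat > h.py <<'E'
from plant import ctrl
import numpy as np, cv2
from scipy.spatial.transform import Rotation as R
def ray(name,u,v,z,s=1.5625):
    m=ctrl.camera_model(name);K=m["intrinsics"];T=m["cam_to_world"]
    u,v=u/s,v/s
    d=T[:3,:3]@np.array([(u-K[0,2])/K[0,0],-(v-K[1,2])/K[1,1],-1]);p=T[:3,3]
    return p+d*(z-p[2])/d[2]
def goto(t,yaw=None):
    "shift from current pose to world TCP t; yaw = world angle of tool y axis (mod pi)"
    s=ctrl.get_state();r=R.from_quat(s["tcp_rot"]);M=r.as_matrix()
    d=M.T@(np.array(t)-s["eef_pos"])
    cur=np.arctan2(M[1,1],M[0,1]);out=None
    if yaw is not None: out=-((yaw-cur+np.pi/2)%np.pi-np.pi/2)
    print("shift",d.round(4),"yaw",out,"cur y ang",round(cur,3),"pos",s["eef_pos"].round(4),"q",s["qpos"].round(2),"t",round(s["time"],2))
E
python3 - <<'E'
from h import *
for n,u,v,z in [("railL",243,297,.042),("railR",562,318,.042),("knob",338,301,.133),("lipL",375,234,.135),("lipR",442,240,.135),("hL",376,341,.138),("hR",426,343,.138),("blue",484,213,.065),("white",325.5,203.5,.065),("jar",482,273.5,.150),("mill",410,187,.155),("mug",610,349,.09),("purple",469,395,.065),("oiltop",97,261,.21),("sponge",553,414,.03),("soapa",600,275,.15),("soapb",670,309,.15),("brown",582,207,.065)]:
    print(n,ray("top",u,v,z).round(4))
for n,u,v,z in [("blue",409,408,.065),("jar",360,337,.15),("knob",437,264,.133),("purple",282,312,.065)]: print("sc",n,ray("scene",u,v,z).round(4))
im=ctrl.read_camera("top")[125:245,145:365]
cv2.imwrite("pics/crop1.png",cv2.resize(im[:,:,::-1],(792,432),interpolation=cv2.INTER_CUBIC))
E
```

```text
railL [0.5394 0.2752 0.042 ]
railR [ 0.5042 -0.3992  0.042 ]
knob [0.5269 0.0647 0.133 ]
lipL [ 0.6603 -0.0055  0.135 ]
lipR [ 0.6502 -0.1378  0.135 ]
hL [ 0.4499 -0.0112  0.138 ]
hR [ 0.4474 -0.108   0.138 ]
blue [ 0.7218 -0.2312  0.065 ]
white [0.7375 0.1026 0.065 ]
jar [ 0.5829 -0.2145  0.15  ]
mill [ 0.7504 -0.0731  0.155 ]
mug [ 0.4406 -0.4815  0.09  ]
purple [ 0.343  -0.2006  0.065 ]
oiltop [0.5887 0.5004 0.21  ]
sponge [ 0.303  -0.3814  0.03  ]
soapa [ 0.5831 -0.4428  0.15  ]
soapb [ 0.519  -0.5763  0.15  ]
brown [ 0.7374 -0.4375  0.065 ]
sc blue [ 0.7213 -0.2247  0.065 ]
sc jar [ 0.5953 -0.216   0.15  ]
sc knob [0.5337 0.0659 0.133 ]
sc purple [ 0.3502 -0.1997  0.065 ]
```

View pics/crop1.png

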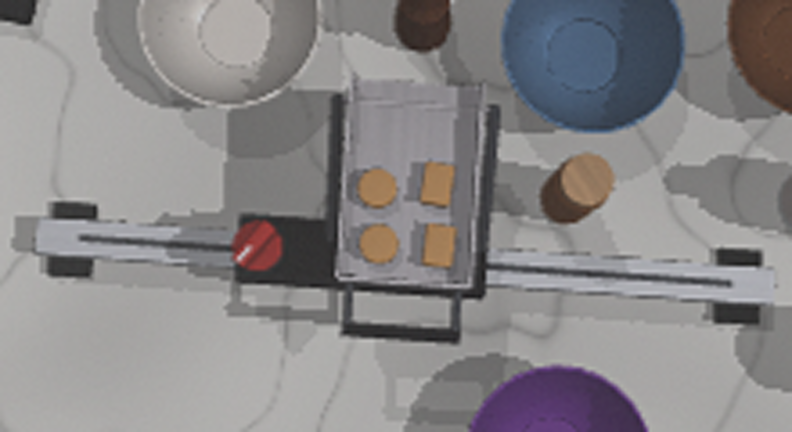

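```bash
python3 - <<'E'
from h import *
f=lambda x,y,z:ray("top",145+x/3.6-.36,125+y/3.6-.36,z,1)
L=f(37,237,.042);Rr=f(775,285,.042);mid=(L+Rr)/2;yv=(L-Rr)[:2];print("len",np.linalg.norm(yv));yv/=np.linalg.norm(yv);xv=np.array([yv[1],-yv[0]])
print("orig",mid,"yaw",np.arctan2(xv[1],xv[0]))
st=lambda p:np.round([(p[:2]-mid[:2])@xv,(p[:2]-mid[:2])@yv],4)
for n,p in dict(knob=f(258,246,.133),jar=f(587,180,.15),hL=f(342,327,.138),hR=f(460,335,.138),blue=f(593,45,.065),white=f(229,17,.065),jarbase=f(560,205,0)).items(): print(n,p.round(4),st(p))
goto([.585,-.215,.19],np.pi/2)
E
```

```text
len 0.6779918220485912
orig [ 0.520689   -0.06144386  0.042     ] yaw -0.05130430059483212
knob [0.5259 0.0647 0.133 ] [-0.0013  0.1262]
jar [ 0.584  -0.2121  0.15  ] [ 0.071  -0.1472]
hL [ 0.4582 -0.008   0.138 ] [-0.0651  0.0502]
hR [ 0.4529 -0.1073  0.138 ] [-0.0653 -0.0492]
blue [ 0.719  -0.2299  0.065 ] [ 0.2067 -0.1581]
white [0.7404 0.1029 0.065 ] [0.211  0.1754]
jarbase [ 0.5787 -0.2083  0.    ] [ 0.0655 -0.1437]
shift [ 0.51   -0.3164  0.041 ] yaw 0.25975153427818753 cur y ang -1.311 pos [ 0.1733 -0.6518  0.2302] q [-1.46  0.29  1.58 -0.    1.28 -0.15] t 0.15
```

>>> move_arm --plan '[{"x": 0.04,"y": -0.025,"z": 0,"yaw": 0,"fingers": 0},{"x": 0.08,"y": -0.05,"z": 0,"yaw": 0,"fingers": 0},{"x": 0.12,"y": -0.075,"z": 0,"yaw": 0.05,"fingers": 0},{"x": 0.16,"y": -0.1,"z": 0,"yaw": 0.15,"fingers": 0},{"x": 0.2,"y": -0.125,"z": 0,"yaw": 0.26,"fingers": 0}]'

```text
time: 0.65
eef_pos: [0.3355, -0.4784, 0.231]
tcp_rot: [1.0, -0.002, -0.0, -0.0]
contact_force: [0.5, -0.1, -0.3]
opening: 0.997
finger_force: 0.0
```

```bash
python3 -c "
from h import *
goto([.584,-.213,.19],np.pi/2)"
```

```text
shift [ 0.2472 -0.2667  0.0411] yaw -0.004984028249294781 cur y ang -1.576 pos [ 0.3355 -0.4784  0.231 ] q [-1.13  0.09  1.8   0.    1.25  0.44] t 0.65
```

>>> move_arm --plan '[{"x": 0.03,"y": -0.033,"fingers": 0,"z": 0,"yaw": 0},{"x": 0.06,"y": -0.066,"fingers": 0,"z": 0,"yaw": 0},{"x": 0.09,"y": -0.1,"fingers": 0,"z": 0,"yaw": 0},{"x": 0.12,"y": -0.133,"fingers": 0,"z": 0,"yaw": 0},{"x": 0.15,"y": -0.166,"fingers": 0,"z": 0,"yaw": 0}]'

```text
time: 1.15
eef_pos: [0.4855, -0.3125, 0.2311]
tcp_rot: [1.0, -0.0, -0.0, -0.0]
contact_force: [0.3, -0.0, -0.2]
opening: 0.999
finger_force: 0.0
```

>>> move_arm --plan '[{"x": 0.03,"y": -0.033,"fingers": 0,"z": 0,"yaw": 0},{"x": 0.06,"y": -0.066,"fingers": 0,"z": 0,"yaw": 0},{"x": 0.097,"y": -0.099,"fingers": 0,"z": 0,"yaw": 0},{"x": 0.097,"y": -0.099,"fingers": 0,"z": 0,"yaw": 0},{"x": 0.097,"y": -0.099,"fingers": 0,"z": 0,"yaw": 0}]'

```text
time: 1.65
eef_pos: [0.582, -0.2141, 0.2307]
tcp_rot: [1.0, 0.001, -0.001, -0.0]
contact_force: [0.3, 0.7, 0.1]
opening: 0.998
finger_force: 0.0
```

```bash
python3 -c "
from h import *
goto([.584,-.213,.097],np.pi/2)
im=ctrl.read_camera('wrist')
cv2.imwrite('pics/w1.png',im[:,:,::-1])"
```

```text
shift [ 0.0022 -0.001   0.1337] yaw 0.0023556887790183723 cur y ang -1.568 pos [ 0.582  -0.2141  0.2307] q [-0.52  0.17  1.72 -0.    1.26  1.05] t 1.65
```

View pics/w1.png

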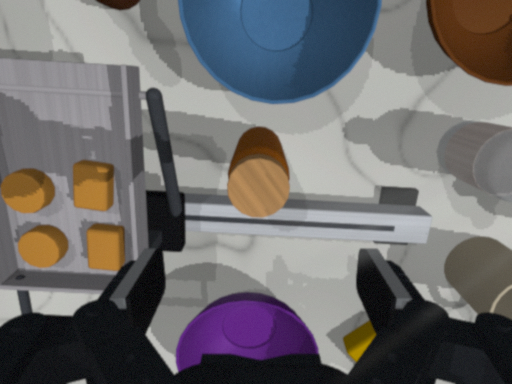

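The wrist picture shows the jar lid at (258,186), centred between the fingers, with free space on both sides. I'll descend and grip.

>>> move_arm --plan '[{"x": 0.004,"y": -0.001,"z": 0.035,"yaw": 0,"fingers": 0},{"x": 0.004,"y": -0.001,"z": 0.07,"yaw": 0,"fingers": 0},{"x": 0.004,"y": -0.001,"z": 0.105,"yaw": 0,"fingers": 0},{"x": 0.004,"y": -0.001,"z": 0.133,"yaw": 0,"fingers": 0},{"x": 0.004,"y": -0.001,"z": 0.133,"yaw": 0,"fingers": 0}]'

```text
time: 2.2
eef_pos: [0.5813, -0.2139, 0.0929]
tcp_rot: [1.0, -0.001, -0.005, -0.003]
contact_force: [0.1, 0.6, -0.3]
opening: 0.999
finger_force: 0.0
```

>>> move_arm --plan '[{"x": 0,"y": 0,"z": 0,"yaw": 0,"fingers": 0.7},{"x": 0,"y": 0,"z": 0,"yaw": 0,"fingers": 0.7},{"x": 0,"y": 0,"z": 0,"yaw": 0,"fingers": 0.7},{"x": 0,"y": 0,"z": 0,"yaw": 0,"fingers": 0.7},{"x": 0,"y": 0,"z": 0,"yaw": 0,"fingers": 0.7}]' --force 30

```text
time: 2.7
eef_pos: [0.5873, -0.2152, 0.1013]
tcp_rot: [1.0, 0.0, 0.002, 0.001]
contact_force: [0.7, -0.5, 6.4]
opening: 0.569
finger_force: 31.6
```

>>> move_arm --plan '[{"x": 0,"y": 0,"z": -0.015,"yaw": 0,"fingers": 0.7},{"x": 0,"y": 0,"z": -0.04,"yaw": 0,"fingers": 0.7},{"x": 0,"y": 0,"z": -0.07,"yaw": 0,"fingers": 0.7},{"x": 0,"y": 0,"z": -0.09,"yaw": 0,"fingers": 0.7},{"x": 0,"y": 0,"z": -0.09,"yaw": 0,"fingers": 0.7}]'

```text
time: 3.2
eef_pos: [0.5875, -0.215, 0.1929]
tcp_rot: [1.0, 0.0, 0.003, 0.002]
contact_force: [0.2, -0.5, -2.7]
opening: 0.569
finger_force: 31.9
```

>>> move_arm --plan '[{"x": -0.02,"y": 0.013,"z": 0,"yaw": 0,"fingers": 0.7},{"x": -0.05,"y": 0.033,"z": 0,"yaw": 0,"fingers": 0.7},{"x": -0.085,"y": 0.056,"z": 0,"yaw": 0,"fingers": 0.7},{"x": -0.12,"y": 0.079,"z": 0,"yaw": 0,"fingers": 0.7},{"x": -0.15,"y": 0.1,"z": 0,"yaw": 0,"fingers": 0.7}]'

```text
time: 3.7
eef_pos: [0.4332, -0.3139, 0.1864]
tcp_rot: [1.0, -0.0, -0.001, -0.001]
contact_force: [-0.6, -0.7, -2.1]
opening: 0.57
finger_force: 31.9
```

>>> move_arm --plan '[{"x": -0.015,"y": 0.008,"z": 0,"yaw": 0,"fingers": 0.7},{"x": -0.023,"y": 0.012,"z": 0,"yaw": 0,"fingers": 0.7},{"x": -0.023,"y": 0.012,"z": 0,"yaw": 0,"fingers": 0.7},{"x": -0.023,"y": 0.012,"z": 0,"yaw": 0,"fingers": 0.7},{"x": -0.023,"y": 0.012,"z": 0,"yaw": 0,"fingers": 0.7}]'

```text
time: 4.2
eef_pos: [0.4133, -0.3255, 0.1881]
tcp_rot: [1.0, 0.001, 0.0, -0.0]
contact_force: [0.7, 0.2, -1.8]
opening: 0.569
finger_force: 31.9
```

```bash
python3 -c "
from h import *
goto([.415,-.325,.10],np.pi/2);print(ctrl.get_state()['contact_force'])
a=cv2.resize(ctrl.read_camera('scene')[100:384,0:330],None,fx=1.5,fy=1.5)
cv2.imwrite('pics/s2.png',a[:,:,::-1])"
```

```text
shift [ 0.0016 -0.0005  0.0881] yaw 0.0010947739791777877 cur y ang -1.57 pos [ 0.4133 -0.3255  0.1881] q [-0.86 -0.    1.98  0.    1.16  0.71] t 4.2
[ 0.70398993  0.23206504 -1.76782528]
```

View pics/s2.png

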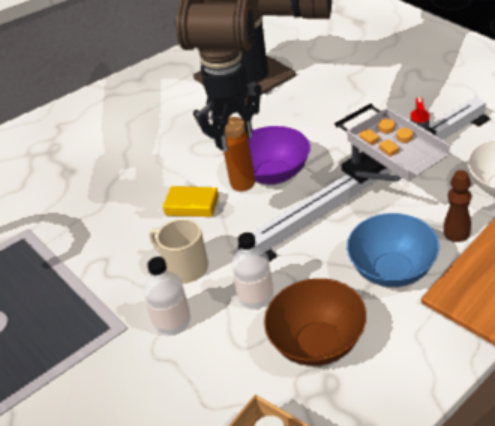

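The jar hangs upright in the gripper at about (240,160), over a free spot. I'll lower it.

>>> move_arm --plan '[{"x": 0,"y": 0,"z": 0.03,"yaw": 0,"fingers": 0.7},{"x": 0,"y": 0,"z": 0.055,"yaw": 0,"fingers": 0.7},{"x": 0,"y": 0,"z": 0.075,"yaw": 0,"fingers": 0.7},{"x": 0,"y": 0,"z": 0.082,"yaw": 0,"fingers": 0.7},{"x": 0,"y": 0,"z": 0.086,"yaw": 0,"fingers": 0.7}]'

```text
time: 4.75
eef_pos: [0.4129, -0.3257, 0.1017]
tcp_rot: [1.0, 0.0, -0.0, -0.0]
contact_force: [0.9, -0.8, -1.5]
opening: 0.566
finger_force: 31.9
```

>>> move_arm --plan '[{"x": 0,"y": 0,"z": 0.002,"yaw": 0,"fingers": 0.7},{"x": 0,"y": 0,"z": 0.003,"yaw": 0,"fingers": 0.7},{"x": 0,"y": 0,"z": 0.004,"yaw": 0,"fingers": 0.7},{"x": 0,"y": 0,"z": 0.004,"yaw": 0,"fingers": 0.7},{"x": 0,"y": 0,"z": 0.004,"yaw": 0,"fingers": 0.7}]'

```text
time: 5.25
eef_pos: [0.4139, -0.3264, 0.1014]
tcp_rot: [1.0, -0.0, 0.001, 0.0]
contact_force: [-1.4, 4.2, 6.6]
opening: 0.567
finger_force: 33.2
```

>>> move_arm --plan '[{"x": 0,"y": 0,"z": 0,"yaw": 0,"fingers": 0.3},{"x": 0,"y": 0,"z": 0,"yaw": 0,"fingers": 0},{"x": 0,"y": 0,"z": 0,"yaw": 0,"fingers": 0},{"x": 0,"y": 0,"z": 0,"yaw": 0,"fingers": 0},{"x": 0,"y": 0,"z": 0,"yaw": 0,"fingers": 0}]'

```text
time: 5.75
eef_pos: [0.4126, -0.3263, 0.0982]
tcp_rot: [1.0, -0.0, -0.0, 0.0]
contact_force: [-0.2, -0.4, -0.4]
opening: 1.0
finger_force: 0.0
```

>>> move_arm --plan '[{"x": 0,"y": 0,"z": -0.02,"yaw": 0,"fingers": 0},{"x": 0,"y": 0,"z": -0.05,"yaw": 0,"fingers": 0},{"x": 0,"y": 0,"z": -0.09,"yaw": 0,"fingers": 0},{"x": 0,"y": 0,"z": -0.13,"yaw": 0,"fingers": 0},{"x": 0,"y": 0,"z": -0.14,"yaw": 0,"fingers": 0}]'

```text
time: 6.25
eef_pos: [0.4143, -0.3281, 0.2441]
tcp_rot: [1.0, -0.0, 0.003, 0.004]
contact_force: [0.2, 0.2, 1.7]
opening: 0.998
finger_force: 0.0
```

```bash
python3 -c "
from h import *
goto([.49,.067,.235],.818)
a=cv2.resize(ctrl.read_camera('scene')[100:384,0:330],None,fx=1.5,fy=1.5)
cv2.imwrite('pics/s3.png',a[:,:,::-1])"
```

```text
shift [ 0.0756 -0.3952  0.0066] yaw 0.7526140577164737 cur y ang -1.571 pos [ 0.4143 -0.3281  0.2441] q [-0.86 -0.05  1.93 -0.    1.26  0.71] t 6.25
```

View pics/s3.png

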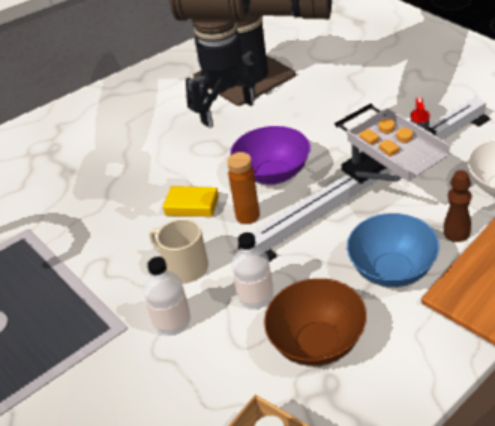

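The jar stands upright at (243,190), clear of everything. Next is the knob.

>>> move_arm --plan '[{"x": 0.012,"y": -0.042,"z": 0,"yaw": 0,"fingers": 0.45},{"x": 0.024,"y": -0.085,"z": 0,"yaw": 0,"fingers": 0.45},{"x": 0.036,"y": -0.13,"z": 0,"yaw": 0,"fingers": 0.45},{"x": 0.048,"y": -0.175,"z": 0,"yaw": 0,"fingers": 0.45},{"x": 0.06,"y": -0.22,"z": 0,"yaw": 0,"fingers": 0.45}]'

```text
time: 6.8
eef_pos: [0.472, -0.1041, 0.2362]
tcp_rot: [1.0, -0.0, -0.001, -0.001]
contact_force: [0.7, -0.3, 0.5]
opening: 0.552
finger_force: 0.0
```

>>> move_arm --plan '[{"x": 0.013,"y": -0.042,"z": 0,"yaw": 0.15,"fingers": 0.45},{"x": 0.026,"y": -0.085,"z": 0,"yaw": 0.3,"fingers": 0.45},{"x": 0.04,"y": -0.13,"z": 0,"yaw": 0.45,"fingers": 0.45},{"x": 0.053,"y": -0.175,"z": 0,"yaw": 0.6,"fingers": 0.45},{"x": 0.053,"y": -0.175,"z": 0,"yaw": 0.75,"fingers": 0.45}]'

```text
time: 7.3
eef_pos: [0.5252, 0.0724, 0.236]
tcp_rot: [0.942, -0.336, -0.002, -0.0]
contact_force: [-0.2, 0.3, -0.3]
opening: 0.551
finger_force: 0.0
```

>>> move_arm --plan '[{"x": 0,"y": 0,"z": 0,"yaw": 0,"fingers": 0.45},{"x": 0,"y": 0,"z": 0,"yaw": 0,"fingers": 0.45}]'

```text
time: 7.5
eef_pos: [0.525, 0.0686, 0.2366]
tcp_rot: [0.943, -0.333, -0.001, 0.001]
contact_force: [-0.7, 0.0, 0.5]
opening: 0.554
finger_force: 0.0
```

```bash
python3 -c "
from h import *
goto([.527,.067,.108],.818)
cv2.imwrite('pics/w2.png',ctrl.read_camera('wrist')[:,:,::-1])"
```

```text
shift [ 0.0029 -0.0003  0.1286] yaw 0.073549334727117 cur y ang -2.25 pos [0.525  0.0686 0.2366] q [-0.06 -0.04  1.93 -0.    1.26  2.19] t 7.5
```

View pics/w2.png

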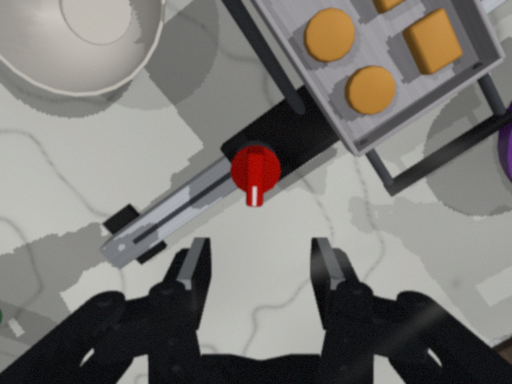

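The knob's bar lies at (255,150–207) in the wrist picture, nearly aligned with the fingers.

>>> move_arm --plan '[{"x": 0.004,"y": -0.003,"z": 0.03,"yaw": 0.07,"fingers": 0.45},{"x": 0.004,"y": -0.003,"z": 0.065,"yaw": 0.07,"fingers": 0.45},{"x": 0.004,"y": -0.003,"z": 0.1,"yaw": 0.07,"fingers": 0.45},{"x": 0.004,"y": -0.003,"z": 0.12,"yaw": 0.07,"fingers": 0.45},{"x": 0.004,"y": -0.003,"z": 0.127,"yaw": 0.07,"fingers": 0.45}]'

```text
time: 8.05
eef_pos: [0.5284, 0.0673, 0.1081]
tcp_rot: [0.93, -0.368, -0.003, 0.001]
contact_force: [0.2, -0.4, -0.2]
opening: 0.549
finger_force: 0.0
```

>>> move_arm --plan '[{"x": 0,"y": 0,"z": 0,"yaw": 0,"fingers": 0.45},{"x": 0,"y": 0,"z": 0,"yaw": 0,"fingers": 1},{"x": 0,"y": 0,"z": 0,"yaw": 0,"fingers": 1},{"x": 0,"y": 0,"z": 0,"yaw": 0,"fingers": 1},{"x": 0,"y": 0,"z": 0,"yaw": 0,"fingers": 1}]' --force 50

```text
time: 8.55
eef_pos: [0.5321, 0.0685, 0.1133]
tcp_rot: [0.93, -0.367, 0.002, -0.0]
contact_force: [0.4, 0.3, 4.9]
opening: 0.148
finger_force: 50.3
```

```bash
python3 -c "
from h import *
goto([.527,.067,.108],.818);s=ctrl.get_state();print(s['contact_force'],s['wrist_torque'],s['opening'])"
```

```text
shift [-0.0027  0.0046  0.0053] yaw 0.00044240147621454895 cur y ang -2.323 pos [0.5321 0.0685 0.1133] q [-0.06  0.11  2.01 -0.    1.01  2.26] t 8.55
[0.35463274 0.29523083 4.8902712 ] [-0.12153238  0.04706467  0.01367102] 0.14825098947716417
```

>>> move_arm --plan '[{"x": 0,"y": 0,"z": -0.003,"yaw": 0,"fingers": 1},{"x": 0,"y": 0,"z": -0.003,"yaw": -0.06,"fingers": 1},{"x": 0,"y": 0,"z": -0.003,"yaw": -0.16,"fingers": 1},{"x": 0,"y": 0,"z": -0.003,"yaw": -0.28,"fingers": 1},{"x": 0,"y": 0,"z": -0.003,"yaw": -0.4,"fingers": 1}]'

```text
time: 9.05
eef_pos: [0.5321, 0.0692, 0.1135]
tcp_rot: [0.985, -0.174, 0.002, -0.001]
contact_force: [7.0, 1.0, -7.2]
opening: 0.15
finger_force: 50.6
```

```bash
python3 -c "
from h import *
goto([.527,.067,.108],.818);s=ctrl.get_state();print(s['contact_force'],s['wrist_torque'],s['opening'])"
```

```text
shift [-0.0041  0.0038  0.0055] yaw 0.4033104065583357 cur y ang -1.92 pos [0.5321 0.0692 0.1135] q [-0.06  0.11  2.01  0.    1.01  1.86] t 9.05
[ 7.04761797  0.96784319 -7.24712994] [ 0.10164182 -1.2311192  -0.13967835] 0.1498838698795047
```

>>> move_arm --plan '[{"x": 0,"y": 0,"z": 0.002,"yaw": -0.14,"fingers": 1},{"x": 0,"y": 0,"z": 0.002,"yaw": -0.28,"fingers": 1},{"x": 0,"y": 0,"z": 0.002,"yaw": -0.42,"fingers": 1},{"x": 0,"y": 0,"z": 0.002,"yaw": -0.56,"fingers": 1},{"x": 0,"y": 0,"z": 0.002,"yaw": -0.7,"fingers": 1}]'

```text
time: 9.55
eef_pos: [0.5321, 0.069, 0.1134]
tcp_rot: [0.985, 0.175, 0.002, -0.0]
contact_force: [2.6, 0.7, 1.0]
opening: 0.15
finger_force: 51.9
```

>>> move_arm --plan '[{"x": 0,"y": 0,"z": 0,"yaw": -0.1,"fingers": 1},{"x": 0,"y": 0,"z": 0,"yaw": -0.2,"fingers": 1},{"x": 0,"y": 0,"z": 0,"yaw": -0.23,"fingers": 1},{"x": 0,"y": 0,"z": 0,"yaw": -0.23,"fingers": 1},{"x": 0,"y": 0,"z": 0,"yaw": -0.23,"fingers": 1}]'

```text
time: 10.05
eef_pos: [0.5318, 0.0688, 0.1134]
tcp_rot: [0.959, 0.284, 0.001, 0.0]
contact_force: [2.7, 0.9, 3.1]
opening: 0.155
finger_force: 52.1
```

```bash
python3 -c "
from h import *
s=ctrl.get_state();goto(s['eef_pos']-.158*np.array([.0513,.9987,0]),.818);print(s['contact_force'],s['wrist_torque'],s['opening'])"
```

```text
shift [-9.280e-02  1.279e-01 -1.000e-04] yaw 1.329443739036618 cur y ang -0.994 pos [0.5318 0.0688 0.1134] q [-0.06  0.11  2.01  0.    1.02  0.93] t 10.05
[2.68475908 0.91179227 3.10573924] [ 0.16816018 -0.36799916  0.13088123] 0.1548495355065627
```

>>> move_arm --plan '[{"x": -0.006,"y": 0.008,"z": 0,"yaw": 0,"fingers": 1},{"x": -0.015,"y": 0.021,"z": 0,"yaw": 0,"fingers": 1},{"x": -0.026,"y": 0.036,"z": 0,"yaw": 0,"fingers": 1},{"x": -0.037,"y": 0.051,"z": 0,"yaw": 0,"fingers": 1},{"x": -0.048,"y": 0.066,"z": 0,"yaw": 0,"fingers": 1}]'

```text
time: 10.55
eef_pos: [0.5273, -0.0136, 0.1134]
tcp_rot: [0.959, 0.284, 0.001, 0.0]
contact_force: [2.5, 1.8, 4.3]
opening: 0.15
finger_force: 52.3
```

>>> move_arm --plan '[{"x": -0.011,"y": 0.015,"z": 0,"yaw": 0,"fingers": 1},{"x": -0.022,"y": 0.03,"z": 0,"yaw": 0,"fingers": 1},{"x": -0.033,"y": 0.046,"z": 0,"yaw": 0,"fingers": 1},{"x": -0.04,"y": 0.056,"z": 0,"yaw": 0,"fingers": 1},{"x": -0.044,"y": 0.061,"z": 0,"yaw": 0,"fingers": 1}]'

```text
time: 11.05
eef_pos: [0.5231, -0.0894, 0.1133]
tcp_rot: [0.959, 0.284, 0.0, 0.0]
contact_force: [1.2, 0.9, 5.1]
opening: 0.149
finger_force: 52.5
```

>>> move_arm --plan '[{"x": 0,"y": 0,"z": 0,"yaw": 0,"fingers": 1},{"x": 0,"y": 0,"z": 0,"yaw": 0,"fingers": 1},{"x": 0,"y": 0,"z": 0,"yaw": 0,"fingers": 1}]'

```text
time: 11.35
eef_pos: [0.5231, -0.089, 0.1133]
tcp_rot: [0.959, 0.284, 0.0, 0.001]
contact_force: [0.6, -1.2, 5.8]
opening: 0.15
finger_force: 52.4
```

```bash
python3 -c "
from h import *
s=ctrl.get_state();goto([.5237,-.089,.1134],.818);print(s['contact_force'],s['wrist_torque'],s['opening'])
cv2.imwrite('pics/t2.png',cv2.resize(ctrl.read_camera('top')[90:250,145:405][:,:,::-1],None,fx=3,fy=3,interpolation=cv2.INTER_CUBIC))"
```

```text
shift [ 0.0005  0.0003 -0.0001] yaw 1.329103105666659 cur y ang -0.994 pos [ 0.5231 -0.089   0.1133] q [-0.36  0.1   2.02 -0.    1.02  0.64] t 11.35
[ 0.57123959 -1.24661749  5.78327017] [-0.05679552  0.02004044 -0.00492106] 0.1501424679620567
```

View pics/t2.png

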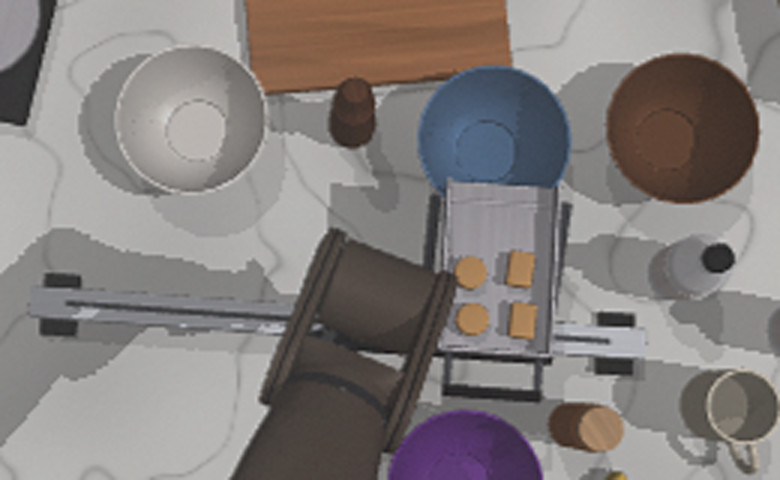

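The top view shows the tray lip at (503,183), over the blue bowl (centre about (494,135); parallax brings the two into line). The pieces are still in the tray and the jar is clear at (600,428). Tightening now.

>>> move_arm --plan '[{"x": 0,"y": 0,"z": 0,"yaw": 0.12,"fingers": 1},{"x": 0,"y": 0,"z": 0,"yaw": 0.26,"fingers": 1},{"x": 0,"y": 0,"z": 0,"yaw": 0.4,"fingers": 1},{"x": 0,"y": 0,"z": 0,"yaw": 0.54,"fingers": 1},{"x": 0,"y": 0,"z": 0,"yaw": 0.68,"fingers": 1}]'

```text
time: 11.9
eef_pos: [0.5235, -0.089, 0.1133]
tcp_rot: [0.999, -0.054, 0.001, 0.001]
contact_force: [2.2, -0.2, 4.8]
opening: 0.148
finger_force: 52.4
```

>>> move_arm --plan '[{"x": 0,"y": 0,"z": 0,"yaw": 0.14,"fingers": 1},{"x": 0,"y": 0,"z": 0,"yaw": 0.28,"fingers": 1},{"x": 0,"y": 0,"z": 0,"yaw": 0.4,"fingers": 1},{"x": 0,"y": 0,"z": 0,"yaw": 0.5,"fingers": 1},{"x": 0,"y": 0,"z": 0,"yaw": 0.58,"fingers": 1}]'

```text
time: 12.4
eef_pos: [0.5232, -0.0895, 0.1134]
tcp_rot: [0.942, -0.336, 0.001, 0.001]
contact_force: [0.5, -3.3, 5.6]
opening: 0.151
finger_force: 52.4
```

>>> move_arm --plan '[{"x": 0,"y": 0,"z": 0,"yaw": 0.05,"fingers": 1},{"x": 0,"y": 0,"z": 0,"yaw": 0.1,"fingers": 1},{"x": 0,"y": 0,"z": 0,"yaw": 0.14,"fingers": 1},{"x": 0,"y": 0,"z": 0,"yaw": 0.14,"fingers": 1},{"x": 0,"y": 0,"z": 0,"yaw": 0.14,"fingers": 1}]'

```text
time: 12.9
eef_pos: [0.523, -0.0896, 0.1134]
tcp_rot: [0.918, -0.397, 0.001, 0.002]
contact_force: [0.2, -3.7, 5.5]
opening: 0.158
finger_force: 59.5
```

```bash
python3 -c "
from h import *
s=ctrl.get_state();goto([.5237,-.089,.1134],.818);print(s['contact_force'],s['wrist_torque'],s['opening'])"
```

```text
shift [-0.     -0.0009 -0.    ] yaw -0.06417218526813429 cur y ang -2.388 pos [ 0.523  -0.0896  0.1134] q [-0.36  0.1   2.02 -0.    1.02  2.03] t 12.9
[ 0.21530973 -3.71170859  5.51151322] [-0.40192056 -0.05511161  1.13447026] 0.15757289043003953
```

The wrist torque shows the clamp is hard against its stop. Release and rise.

>>> move_arm --plan '[{"x": 0,"y": 0,"z": 0,"yaw": -0.05,"fingers": 1},{"x": 0,"y": 0,"z": 0,"yaw": -0.05,"fingers": 0.5},{"x": 0,"y": 0,"z": 0,"yaw": -0.05,"fingers": 0.45},{"x": 0,"y": 0,"z": 0,"yaw": -0.05,"fingers": 0.45},{"x": 0,"y": 0,"z": -0.02,"yaw": -0.05,"fingers": 0.45}]'

```text
time: 13.4
eef_pos: [0.52, -0.087, 0.1288]
tcp_rot: [0.926, -0.377, -0.004, 0.0]
contact_force: [-0.1, -0.2, -1.1]
opening: 0.551
finger_force: 0.0
```

>>> move_arm --plan '[{"x": 0,"y": 0,"z": -0.03,"yaw": 0,"fingers": 0.45},{"x": 0,"y": 0,"z": -0.07,"yaw": 0,"fingers": 0.45},{"x": 0,"y": 0,"z": -0.1,"yaw": 0,"fingers": 0.45},{"x": 0,"y": 0,"z": -0.11,"yaw": 0,"fingers": 0.45},{"x": 0,"y": 0,"z": -0.11,"yaw": 0,"fingers": 0.45}]'

```text
time: 13.9
eef_pos: [0.5234, -0.0881, 0.2434]
tcp_rot: [0.926, -0.377, 0.001, -0.0]
contact_force: [0.2, -1.2, -0.4]
opening: 0.549
finger_force: 0.0
```

```bash
python3 -c "
from h import *
s=ctrl.get_state();goto([.45,-.214,.24],-.0513)"
```

```text
shift [0.0354 0.1413 0.0034] yaw 0.8488636122738167 cur y ang -2.344 pos [ 0.5234 -0.0881  0.2434] q [-0.36 -0.05  1.92  0.    1.27  1.99] t 13.9
```

>>> move_arm --plan '[{"x": 0.007,"y": 0.028,"z": 0,"yaw": 0.14,"fingers": 0.45},{"x": 0.014,"y": 0.056,"z": 0,"yaw": 0.28,"fingers": 0.45},{"x": 0.021,"y": 0.085,"z": 0,"yaw": 0.42,"fingers": 0.45},{"x": 0.028,"y": 0.113,"z": 0,"yaw": 0.56,"fingers": 0.45},{"x": 0.036,"y": 0.142,"z": 0,"yaw": 0.7,"fingers": 0.45}]'

```text
time: 14.4
eef_pos: [0.4476, -0.2147, 0.239]
tcp_rot: [0.739, -0.674, -0.003, 0.0]
contact_force: [0.5, 0.4, -0.2]
opening: 0.55
finger_force: 0.0
```

>>> move_arm --plan '[{"x": 0,"y": 0,"z": 0,"yaw": 0.14,"fingers": 0.5},{"x": 0,"y": 0,"z": 0,"yaw": 0.15,"fingers": 0.5},{"x": 0,"y": 0,"z": 0,"yaw": 0.15,"fingers": 0.5}]'

```text
time: 14.7
eef_pos: [0.4488, -0.2141, 0.2402]
tcp_rot: [-0.689, 0.724, 0.002, -0.0]
contact_force: [0.2, 0.8, -0.4]
opening: 0.497
finger_force: 0.0
```

```bash
python3 -c "
from h import *
s=ctrl.get_state();goto([.4494,-.216,.113],-.0513)
cv2.imwrite('pics/w3.png',ctrl.read_camera('wrist')[:,:,::-1])"
```

```text
shift [ 0.0021 -0.0011  0.1272] yaw 0.0016054179733839824 cur y ang 3.092 pos [ 0.4488 -0.2141  0.2402] q [-0.65 -0.12  1.99  0.    1.27  2.54] t 14.7
```

View pics/w3.png

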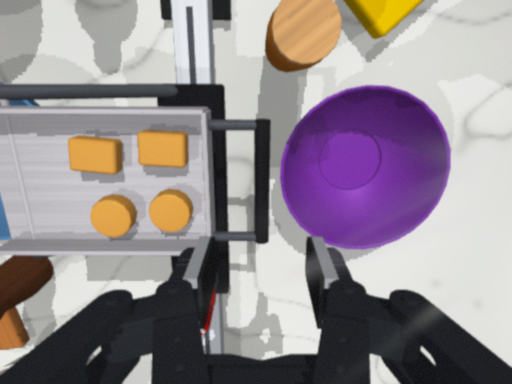

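The handle bar is at column 262, rows 120–243, centred between the fingers. The jar and purple bowl are clear of the gripper.

>>> move_arm --plan '[{"x": 0.003,"y": 0,"z": 0.02,"yaw": 0,"fingers": 0.65},{"x": 0.003,"y": 0,"z": 0.05,"yaw": 0,"fingers": 0.65},{"x": 0.003,"y": 0,"z": 0.08,"yaw": 0,"fingers": 0.65},{"x": 0.003,"y": 0,"z": 0.11,"yaw": 0,"fingers": 0.65},{"x": 0.003,"y": 0,"z": 0.126,"yaw": 0,"fingers": 0.65}]'

```text
time: 15.25
eef_pos: [0.448, -0.2158, 0.1129]
tcp_rot: [-0.69, 0.724, 0.003, -0.0]
contact_force: [0.5, 0.3, 0.9]
opening: 0.35
finger_force: 0.0
```

>>> move_arm --plan '[{"x": 0,"y": 0,"z": 0,"yaw": 0,"fingers": 0.65},{"x": 0,"y": 0,"z": 0,"yaw": 0,"fingers": 1},{"x": 0,"y": 0,"z": 0,"yaw": 0,"fingers": 1},{"x": 0,"y": 0,"z": 0,"yaw": 0,"fingers": 1},{"x": 0,"y": 0,"z": 0,"yaw": 0,"fingers": 1}]' --force 25

```text
time: 15.75
eef_pos: [0.4474, -0.2172, 0.1164]
tcp_rot: [-0.689, 0.725, 0.002, -0.002]
contact_force: [-7.7, 0.6, -0.8]
opening: 0.126
finger_force: 24.4
```

```bash
python3 -c "
from h import *
s=ctrl.get_state();goto([.4494,-.216,.113],-.0513);print(s['contact_force'],s['wrist_torque'])
r0=np.array([-.197,.014])
for a in np.arange(0,1.25,.1):
    c,n=np.cos(a),np.sin(a); p=np.array([r0[0]*c+r0[1]*n,-r0[0]*n+r0[1]*c])-r0
    print(round(a,2),'toolY',round(-p[0],4),'toolZ',round(-p[1],4))"
```

```text
shift [-0.0013 -0.002   0.0034] yaw 0.001126758430305852 cur y ang 3.091 pos [ 0.4474 -0.2172  0.1164] q [-0.65  0.03  2.1  -0.    1.02  2.54] t 15.75
[-7.66289978  0.60850213 -0.75673124] [ 0.0388408   1.07852175 -0.02639575]
0.0 toolY -0.0 toolZ -0.0
0.1 toolY -0.0024 toolZ -0.0196
0.2 toolY -0.0067 toolZ -0.0389
0.3 toolY -0.0129 toolZ -0.0576
0.4 toolY -0.021 toolZ -0.0756
0.5 toolY -0.0308 toolZ -0.0927
0.6 toolY -0.0423 toolZ -0.1088
0.7 toolY -0.0553 toolZ -0.1236
0.8 toolY -0.0698 toolZ -0.1371
0.9 toolY -0.0855 toolZ -0.149
1.0 toolY -0.1023 toolZ -0.1593
1.1 toolY -0.1201 toolZ -0.1679
1.2 toolY -0.1387 toolZ -0.1747
```

>>> move_arm --plan '[{"x": 0,"y": 0.001,"z": -0.01,"yaw": 0,"fingers": 1},{"x": 0,"y": -0.001,"z": -0.02,"yaw": 0,"fingers": 1},{"x": 0,"y": -0.003,"z": -0.03,"yaw": 0,"fingers": 1},{"x": 0,"y": -0.006,"z": -0.039,"yaw": 0,"fingers": 1},{"x": 0,"y": -0.012,"z": -0.058,"yaw": 0,"fingers": 1}]'

```text
time: 16.25
eef_pos: [0.4596, -0.2179, 0.1741]
tcp_rot: [-0.689, 0.725, 0.002, -0.002]
contact_force: [-3.1, 0.1, -2.3]
opening: 0.128
finger_force: 24.3
```

```bash
python3 -c "
from h import *
s=ctrl.get_state();goto([.4494,-.216,.113],-.0513);print(s['contact_force'],s['wrist_torque'],s['opening'])"
```

```text
shift [-0.0013  0.01    0.0611] yaw -0.000198485169001561 cur y ang 3.09 pos [ 0.4596 -0.2179  0.1741] q [-0.64 -0.02  2.03 -0.    1.14  2.55] t 16.25
[-3.06197537  0.07760785 -2.33882272] [ 0.07132691  0.65015012 -0.04391343] 0.12757496944268382
```

>>> move_arm --plan '[{"x": 0,"y": -0.006,"z": -0.015,"yaw": 0,"fingers": 1},{"x": 0,"y": -0.014,"z": -0.029,"yaw": 0,"fingers": 1},{"x": 0,"y": -0.022,"z": -0.042,"yaw": 0,"fingers": 1},{"x": 0,"y": -0.032,"z": -0.054,"yaw": 0,"fingers": 1},{"x": 0,"y": -0.042,"z": -0.066,"yaw": 0,"fingers": 1}]'

```text
time: 16.75
eef_pos: [0.5023, -0.2204, 0.2435]
tcp_rot: [-0.689, 0.725, 0.002, -0.002]
contact_force: [-7.3, 1.7, 3.1]
opening: 0.13
finger_force: 24.3
```

>>> move_arm --plan '[{"x": 0,"y": -0.006,"z": -0.006,"yaw": 0,"fingers": 1},{"x": 0,"y": -0.012,"z": -0.011,"yaw": 0,"fingers": 1},{"x": 0,"y": -0.018,"z": -0.016,"yaw": 0,"fingers": 1},{"x": 0,"y": -0.024,"z": -0.021,"yaw": 0,"fingers": 1},{"x": 0,"y": -0.03,"z": -0.025,"yaw": 0,"fingers": 1}]'

```text
time: 17.25
eef_pos: [0.5335, -0.2223, 0.27]
tcp_rot: [-0.689, 0.725, -0.001, -0.0]
contact_force: [-6.7, 1.6, 7.1]
opening: 0.126
finger_force: 24.8
```

```bash
python3 -c "
from h import *
s=ctrl.get_state();goto([.4494,-.216,.113],-.0513);print(s['contact_force'],s['wrist_torque'],s['opening'])
cv2.imwrite('pics/s4.png',cv2.resize(ctrl.read_camera('scene')[140:300,190:400][:,:,::-1],None,fx=3,fy=3,interpolation=cv2.INTER_CUBIC))"
```

```text
shift [-0.0022  0.0844  0.1569] yaw -0.00024707934256484876 cur y ang 3.09 pos [ 0.5335 -0.2223  0.27  ] q [-0.57  0.04  1.78 -0.    1.32  2.62] t 17.25
[-6.68072998  1.63286566  7.13198945] [ 0.37864035  1.3867442  -0.01459066] 0.12588225395582617
```

View pics/s4.png

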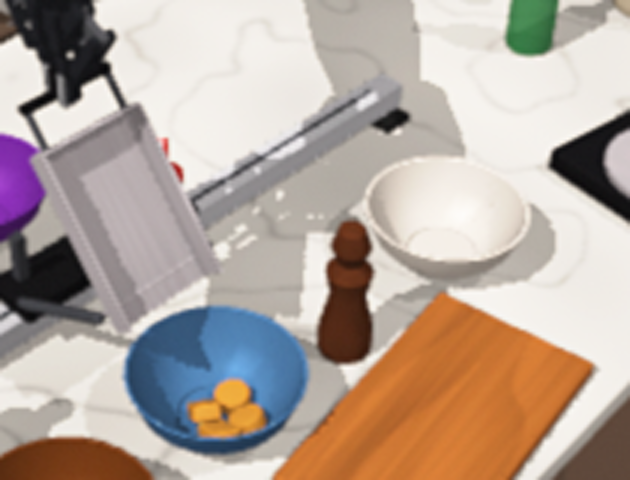

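All four pieces lie in the blue bowl around (228,408) and the tray is empty. I'll lower it back along the same arc.

>>> move_arm --plan '[{"x": 0,"y": 0.006,"z": 0.004,"yaw": 0,"fingers": 1},{"x": 0,"y": 0.012,"z": 0.009,"yaw": 0,"fingers": 1},{"x": 0,"y": 0.018,"z": 0.014,"yaw": 0,"fingers": 1},{"x": 0,"y": 0.024,"z": 0.019,"yaw": 0,"fingers": 1},{"x": 0,"y": 0.03,"z": 0.025,"yaw": 0,"fingers": 1}]'

```text
time: 17.8
eef_pos: [0.5041, -0.2207, 0.2445]
tcp_rot: [-0.689, 0.725, -0.002, 0.001]
contact_force: [-5.3, 2.9, 5.0]
opening: 0.129
finger_force: 25.3
```

>>> move_arm --plan '[{"x": 0,"y": 0.01,"z": 0.012,"yaw": 0,"fingers": 1},{"x": 0,"y": 0.02,"z": 0.024,"yaw": 0,"fingers": 1},{"x": 0,"y": 0.028,"z": 0.037,"yaw": 0,"fingers": 1},{"x": 0,"y": 0.036,"z": 0.051,"yaw": 0,"fingers": 1},{"x": 0,"y": 0.042,"z": 0.066,"yaw": 0,"fingers": 1}]'

```text
time: 18.3
eef_pos: [0.4609, -0.2182, 0.1762]
tcp_rot: [-0.689, 0.725, 0.0, -0.0]
contact_force: [-7.2, 2.1, 2.1]
opening: 0.127
finger_force: 26.3
```

>>> move_arm --plan '[{"x": 0,"y": 0.004,"z": 0.012,"yaw": 0,"fingers": 1},{"x": 0,"y": 0.007,"z": 0.022,"yaw": 0,"fingers": 1},{"x": 0,"y": 0.009,"z": 0.032,"yaw": 0,"fingers": 1},{"x": 0,"y": 0.011,"z": 0.041,"yaw": 0,"fingers": 1},{"x": 0,"y": 0.012,"z": 0.049,"yaw": 0,"fingers": 1}]'

```text
time: 18.8
eef_pos: [0.4485, -0.2175, 0.1259]
tcp_rot: [-0.689, 0.725, 0.001, -0.001]
contact_force: [-6.8, 1.0, 0.4]
opening: 0.128
finger_force: 26.9
```

>>> move_arm --plan '[{"x": 0,"y": 0.001,"z": 0.004,"yaw": 0,"fingers": 1},{"x": 0,"y": 0.001,"z": 0.007,"yaw": 0,"fingers": 1},{"x": 0,"y": 0.001,"z": 0.009,"yaw": 0,"fingers": 1},{"x": 0,"y": 0.001,"z": 0.01,"yaw": 0,"fingers": 1},{"x": 0,"y": 0.001,"z": 0.01,"yaw": 0,"fingers": 1}]'

```text
time: 19.3
eef_pos: [0.4475, -0.2175, 0.1158]
tcp_rot: [-0.689, 0.725, 0.001, -0.001]
contact_force: [-6.9, 1.2, -0.8]
opening: 0.13
finger_force: 27.0
```

>>> move_arm --plan '[{"x": 0,"y": 0.001,"z": 0,"yaw": 0,"fingers": 0.8},{"x": 0,"y": 0.001,"z": 0,"yaw": 0,"fingers": 0.65},{"x": 0,"y": 0.001,"z": 0,"yaw": 0,"fingers": 0.65},{"x": 0,"y": 0.001,"z": 0,"yaw": 0,"fingers": 0.65},{"x": 0,"y": 0.001,"z": 0,"yaw": 0,"fingers": 0.65}]'

```text
time: 19.8
eef_pos: [0.4478, -0.2179, 0.1158]
tcp_rot: [-0.688, 0.725, -0.001, 0.0]
contact_force: [-0.4, 1.0, -0.4]
opening: 0.348
finger_force: 0.0
```

>>> move_arm --plan '[{"x": 0,"y": 0,"z": -0.01,"yaw": 0,"fingers": 0.65},{"x": 0,"y": 0,"z": -0.03,"yaw": 0,"fingers": 0.65},{"x": 0,"y": 0,"z": -0.06,"yaw": 0,"fingers": 0.65},{"x": 0,"y": 0,"z": -0.1,"yaw": 0,"fingers": 0.65},{"x": 0,"y": 0,"z": -0.13,"yaw": 0,"fingers": 0.65}]'

```text
time: 20.3
eef_pos: [0.4478, -0.218, 0.2486]
tcp_rot: [-0.688, 0.725, -0.001, 0.0]
contact_force: [-0.0, 0.2, -0.7]
opening: 0.349
finger_force: 0.0
```

>>> move_arm --plan '[{"x": 0,"y": 0,"z": 0,"yaw": 0,"fingers": 0.65},{"x": 0,"y": 0,"z": 0,"yaw": 0,"fingers": 0.65}]'

```text
time: 20.5
eef_pos: [0.4477, -0.2179, 0.2467]
tcp_rot: [-0.688, 0.725, -0.001, 0.0]
contact_force: [0.8, 0.3, -0.5]
opening: 0.351
finger_force: 0.0
```

```bash
python3 -c "
from h import *
print(ctrl.get_state()['contact_force'])
cv2.imwrite('pics/s5.png',cv2.resize(ctrl.read_camera('scene')[100:330,80:390][:,:,::-1],None,fx=2.5,fy=2.5,interpolation=cv2.INTER_CUBIC))"
```

```text
[ 0.77738921  0.30615418 -0.50815558]
```

View pics/s5.png

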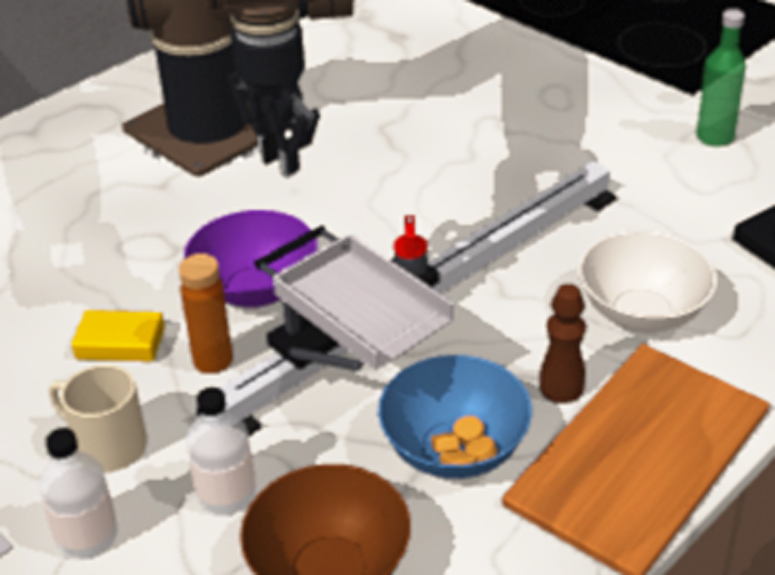

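The tray is flat and empty and the four pieces are in the blue bowl at (465,440). The jar stands upright at (205,315) and the gripper is clear, so I'm handing in.

```bash
python3 -c "
from plant import ctrl
print(ctrl.sign_off())"
```

```text
the job is handed in; nothing more can be done
None
```

The job is handed in at about 20.5 s of the 72 s allowed: all four pieces are in the blue bowl, the tray is flat, the clamp was turned to its tight stop and the jar stands upright out of the way; the hand-in gave no pass/fail result.

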